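Change the roll in the label dispenser

ROBOT

A 6-joint arm with a two-finger parallel gripper is mounted at the origin on a cart in front of the work surface, level with it; the furniture and walls round the work are solid. World frame = base frame: x ahead of the robot, y to its left, z up, the work surface at z = 0. Lengths are in mm, angles in rad, forces in N, time in s.
With the tool pointing down it reaches from about 350 to 875 mm from the base axis. Payload 4.2 kg.
Tool frame: the origin (TCP) lies on the mounting face of the last link; the fingertips stand 173 mm ahead of it and the grasp point (between the pads) lies grip_point_offset ahead of it (grip_point_offset is the distance from the TCP to the grasp point, in mm); z points along the fingers, y is the line along which they close (so a half turn about z gives the same grasp; the last joint's range is limited). The gripper opens to 85 mm and grips with 20 to 120 N. Pads are 22 mm wide; open, the fingers measure 114 mm over their backs; the gripper's body (76 mm by 85 mm) begins 54 mm behind the grasp point. The pads swing forward as they close: fully open they stand 13 mm farther back than shut.
Start: joints at [1.441, 0.385, 0.008, 0, -1.194, -0.259], TCP at [236.891, 578.345, 404.712] pointing down, gripper open.
Joint ranges: [-3.14, 3.14], [-1.21, 2.06], [-1.07, 1.41], [-3.16, 2.05], [-2.99, -0.16], [-3.1, 3.1]. Speed limits (rad/s): [2.79, 2.79, 3.14, 3.14, 3.14, 3.14].

INTERFACE

Orientations are given as a unit quaternion [x, y, z, w].
In Python, from bench import read_state, get_image, job_done, recognise, place_of, grip_point_offset gives the robot as it stands. The module is installed in compiled form; this text tells all that it offers.
- The arm moves only by the tool carry_out, never from a script. Its arguments are lists of equal length, an entry for each row: "slide": the shift along the tool's x, y, z in m, a list of three; "roll": the turn about the tool's z in degrees; "claw": the finger opening in m, from 0 to 0.0854. A call has 1 to 8 rows; each row is the pose to reach, as a shift and turn from the pose commanded when the call began, along the tool's axes at that moment; what a row does not reach only later rows make up. A row lasts 1/8 s, in which the tool goes at most 62.5 mm and 10.7 degrees, less where a joint would pass 70% of its speed; a pose out of reach is approached as far as the arm can. A call with a gripper value outside its range is refused whole. The fingers move at their own pace and stop on an object; the grip force is fixed at half the most. Time passes only in rows, so rows that repeat a pose let the fingers close. It gives the time, the measured TCP pose, the force, the opening and the grip force at its end, in the units of the state.
- read_state(): the state, without advancing time (a new reading comes with each control period).
- get_image(name): name is "scene" or "top" or "wrist"; returns a dict with "img" (384x512x3 uint8, red, green, blue), "z_map" (384x512 float32, mm along the optical axis (not along the pixel's ray), 0 where there is no reading), "mtx" (3x3 intrinsics, pixels), "world_from_camera" (4x4, takes a point from camera to world coordinates); the wrist camera has in their place "T_tool_cam" (4x4, takes a point from camera to tool coordinates, whose origin is the TCP and whose axes are the flange's). Camera axes: x right, y up, looking along -z (the intrinsics and any distortion apply to the point x, -y, -z); pixel columns grow to the right and rows downward; lengths in mm; the calibration is good to about 2 mm. A picture is of the moment at which its call begins: read the wrist's pose just before it.
- job_done(): hands the job in; it is judged then, once.
Trained networks look in a picture, given as the dict that the camera call returned (one of the last four; its "shot" number tells which), for a name from the list of things; names that differ only in an ending like _2 or _b are one class to them, and where a whole thing is asked for, a point or a joint stands for the part that bears it (a point fixed in the world has none). Each returns a list of dicts, best first, with "conf" (0 to 1); they miss things now and then, are a little off and sometimes report something else, mostly with a low value. They report only what shows in the picture. A call takes as long as a camera call. They do not tell look-alikes from the thing itself.
- recognise(picture, thing): "at" ([column, row] in pixels, amid what is visible of it).
- place_of(picture, thing): "at" ([column, row] in pixels: a listed point, or the origin of a listed thing).
The state is a dict: "clock": time; "joints": joint angles; "joint_vel": joint speeds; "joint_efforts": joint torques, N m; "position": TCP position; "ee_rot": TCP orientation; "contact_force": force on the tool from outside, world axes, zero at the start; "wrist_torque": the same for the moment, N m; "gripper_width": finger opening in mm; "grasp_force": force on a finger pad.
Only numpy, scipy, OpenCV 4.12 (cv2) and the standard library are available. Lean on these libraries where they do the work, as an engineer would, in place of code of your own. Each camera call takes 0.05 s, during which the arm holds its last target. There are 200 camera calls.

TASK

The label dispenser on the trolley has run out: take the empty cardboard core off its spindle and put it into the tray, then mount the full roll of labels on the spindle, all the way down on its seat, and shut the dispenser's cover fully so that no stain gets at the labels. Do not knock over or push away the other things on the trolley.

Things in the scene. Friction and masses are not known exactly. Their poses are not given: they have to be found in the camera images.
- dispenser: Label dispenser, fixed: grey plastic tub 160 deep (x) by 144 wide (y), rim 32 above the trolley, with hinged cover. Inside, an upright steel spindle, 25 thick, its top 14 tapered, tip 78 above the trolley. A steel peel plate 74 high stands outside the front wall (own x -80 to -107, y 20 to 60). Origin: centre of the underside; own x points from the front (robot's side) to the hinge, z up
- spindle_seat (a point): Point on the spindle's axis at the top of the seat plate, 14 mm above the trolley, 12 mm in front of the tub's centre; core and roll stand with their lower face here. Axes as the dispenser's; z is the spindle's axis
- cover (a joint): Angle of the dispenser's cover (rad): 0 = shut on the rim, grows as it opens up and back, to 1.75. Grey frame with clear pane, 54 mm deep like a box lid, 160 long, 144 wide. Its stiff hinge (friction 0.22 N m) holds it at any angle: move it all the way, 1 to 4 N at its front edge. It starts open, about upright (1.52 to 1.68). Shut, its top is 86 above the trolley
- cover_hinge (a point): Middle of the cover's hinge line, at the back of the tub 82 mm behind its centre, 32 mm above the trolley. The hinge line runs along the dispenser's own y
- cover_edge (a point): Middle of the cover's front upper edge, outside: 162 mm from the hinge along the cover and 54 mm out from the hinge (above it when shut); the topmost rear corner when it stands open. Axes are the cover's: x from front edge to hinge, z out of its top face; when shut they agree with the dispenser's
- core: Empty cardboard core (a tube), 36 mm outside, bore 28 mm, 58 mm long, 30 g, at the start on the dispenser's spindle. Origin: centre of its lower end, z along its axis
- core_mid (a point): Middle of the core's axis, half way along
- roll: Full roll of white paper labels on a cardboard core, 62 mm across, 58 mm tall, bore 28 mm right through (3 mm wider than the spindle), 140 g, standing upright on the trolley left of the dispenser, beside a dropper bottle and a strip pot. Origin: centre of its lower face, z along its axis
- roll_mid (a point): Middle of the roll's axis, half way along
- tray: Shallow tray, 139 mm (own x) by 179 mm (own y), 15 tall, fixed on the trolley right of the dispenser; floor 2 above the trolley, flat over 120 x 160. Its own y runs towards the robot. The petri dish lies in its far half (own y about -42), the near half (own y +10 to +78) is empty. Origin: centre of its underside
- dropper_bottle: small brown glass dropper bottle with black teat, 38 mm wide, 103 mm tall, upright on the trolley near the roll; bystander. Origin: centre of its underside
- strip_pot: test-strip pot with black cap, 43 mm wide, 87 mm tall, upright on the trolley near the roll; bystander. Origin: centre of its underside
- petri_dish: clear petri dish, 60 mm across, 15 mm tall, lying in one half of the tray; bystander. Origin: centre of its underside
- tub_lidded: tub with overhanging lid, 130 mm wide, 110 mm tall, at the back left; bystander. Origin: centre of its underside
- wash_bottle: dark wash bottle with bent spout, 48x67 mm, 196 mm tall, at the back, left of the middle; bystander. Origin: centre of its underside
- bench_timer: flat bench timer with three buttons, 62x66 mm, 21 mm tall, lying at the back edge behind the dispenser; bystander. Origin: centre of its underside
- pen: ballpoint pen, 145 mm long, lying along the back edge, right of the middle; bystander. Origin: its middle, underside
- carton_wide: plain white carton, 60 mm (x) by 90 mm (y), 80 mm tall, standing at the back right; bystander. Origin: centre of its underside
- carton_tall: plain white carton, 50x55 mm, 95 mm tall, standing in the back right corner; bystander. Origin: centre of its underside
Things that resemble listed ones, but are neither listed nor needed, are in the scene too. What is shaped like the core but red is not meant.

How it is judged (in metres and radians):
On the way, in this order (a step that is already met when the one before it is completed fails the run):
1. the empty core is off the spindle (horizontal distance between core_mid and spindle_seat above 0.1 m), for 0.1 s.
2. the full roll is on the spindle and down on its seat, the cover still open (horizontal distance between roll_mid and spindle_seat below 0.005 m and z of roll_mid in the frame of spindle_seat between 0.025 and 0.034 m and angle between the z axis of roll and the z axis of spindle_seat, either way round below 0.08 rad and value of joint cover above 0.5 rad), for 0.2 s.
3. the cover is shut (value of joint cover below 0.05 rad), for 0.2 s.
At the end, for the whole second after the job is handed in: Roll on the spindle: middle within 5 mm of its axis, 25 to 34 mm above the seat, axes within 0.08 rad. Core's middle in the tray: within 60 mm (x) and 80 mm (y) of its centre, 10 to 50 mm above its underside. Cover below 0.05 rad. Core and roll at rest (horizontal distance between roll_mid and spindle_seat below 0.005 m and z of roll_mid in the frame of spindle_seat between 0.025 and 0.034 m and angle between the z axis of roll and the z axis of spindle_seat, either way round below 0.08 rad and x of core_mid in the frame of tray between -0.06 and 0.06 m and y of core_mid in the frame of tray between -0.08 and 0.08 m and z of core_mid in the frame of tray between 0.01 and 0.05 m and value of joint cover below 0.05 rad and linear speed of each of core, roll below 0.03 m/s); the robot touches nothing.
It fails at once if one of the bystanders (bottles, pot, tub, cartons, petri dish, timer, pen) is pushed more than 40 mm from its place (distance of any of dropper_bottle, strip_pot, petri_dish, carton_wide, carton_tall, tub_lidded, wash_bottle, bench_timer, pen from where it was at the start of the episode above 0.04 m).
It fails at once if a bottle, pot, tub or carton is tipped by more than 0.5 rad (angle between any of dropper_bottle, strip_pot, wash_bottle, tub_lidded, carton_wide, carton_tall's own z axis and vertical above 0.5 rad).
It also fails if it takes over 72 s, if anything falls off the work surface, if the arm or the gripper's body presses on something with over 40 N, if the wrist force passes 120 N, or if a joint passes its speed limit or range.

## Working session

There is one attempt and no reset: what is moved stays moved. The work goes in short steps, Python scripts to look and compute and a tool call to move; the robot and the scene stay as the last step left them, time stands still between calls to the robot, and variables do not carry over. Pictures are saved under pics/ and viewed, at most 10 in all, crops included, and the job is handed in when it is done.

Besides the shell and the picture viewer there is one more tool, called after ">>>" as name([rows], argument=value, ...), one row to a line, values as JSON. carry_out: Moves the arm, as the interface text tells. Its arguments: {"type":"object","properties":{"slide":{"type":"array"},"roll":{"type":"array"},"claw":{"type":"array"}},"required":["slide","roll","claw"]}

```bash
mkdir -p pics; cat > h.py <<'E'
import numpy as np,cv2
from scipy.spatial.transform import Rotation as R
from bench import *
def T(s):
    M=np.eye(4);M[:3,:3]=R.from_quat(s["ee_rot"]).as_matrix();M[:3,3]=s["position"];return M
def shot(n):
    s=read_state();p=get_image(n)
    p["W"]=T(s)@p["T_tool_cam"] if n=="wrist" else p["world_from_camera"]
    return p
def ray(p,uv):
    K=np.array(p["mtx"]);d=np.linalg.inv(K)@[uv[0],uv[1],1];d=np.array([d[0],-d[1],-d[2]])
    W=np.array(p["W"]);return W[:3,3],W[:3,:3]@d
def atz(p,uv,z):
    o,d=ray(p,uv);return o+d*(z-o[2])/d[2]
def cloud(p):
    z=p["z_map"];v,u=np.mgrid[:384,:512];K=np.array(p["mtx"])
    c=np.stack([(u-K[0,2])/K[0,0]*z,-(v-K[1,2])/K[1,1]*z,-z],-1)
    W=np.array(p["W"]);c=c@W[:3,:3].T+W[:3,3];c[z==0]=np.nan;return c
def save(p,f,crop=None,s=1):
    im=p["img"][:,:,::-1]
    if crop: a,b,c,d=crop;im=im[b:d,a:c]
    cv2.imwrite("pics/"+f,cv2.resize(im,None,fx=s,fy=s,interpolation=cv2.INTER_CUBIC))
E
python3 - <<'E'
from h import *
np.set_printoptions(precision=1,suppress=True)
s=read_state();print(s,grip_point_offset);print(T(s))
a=shot("top");b=shot("scene")
for p in (a,b):
    print(p["W"],[k for k in p],p["mtx"])
    c=cloud(p)
    for n in ["dispenser","core","core_mid","roll","roll_mid","tray","spindle_seat","cover_hinge","cover_edge","dropper_bottle","strip_pot","petri_dish"]:
        for r in place_of(p,n)[:3]:
            u,v=np.round(r["at"]).astype(int)
            print(n,np.round(r["at"]),round(r["conf"],2),atz(p,r["at"],0), c[v,u] if 0<=u<512 and 0<=v<384 else "")
im=np.vstack([a["img"],b["img"]])[:,:,::-1];cv2.imwrite("pics/a.png",cv2.resize(im,None,fx=.78,fy=.78))
save(a,"top.png",None,1.5);save(b,"scene.png",None,1.5)
E
```

```text
{'clock': 0.0, 'joints': array([ 1.4,  0.4,  0. , -0. , -1.2, -0.3]), 'joint_vel': array([ 0., -0., -0.,  0., -0., -0.]), 'joint_efforts': array([ -0. , -39.2,  18.8,   4.2,  -0. ,  -0. ]), 'position': array([236.8, 578.2, 403.6]), 'ee_rot': array([ 1. , -0.2, -0. ,  0. ]), 'contact_force': array([-0.5, -0.8,  0.4]), 'wrist_torque': array([-0. ,  0.1,  0. ]), 'grasp_force': 0.0, 'gripper_width': 85.48893150428671} 154.70000000000002
[[  0.9  -0.4  -0.  236.8]
 [ -0.4  -0.9  -0.  578.2]
 [  0.    0.   -1.  403.6]
 [  0.    0.    0.    1. ]]
[[  -0.     1.    -0.2  348. ]
 [  -1.    -0.     0.    -4.6]
 [   0.     0.2    1.  1249.7]
 [   0.     0.     0.     1. ]] ['img', 'z_map', 'mtx', 'world_from_camera', 'shot', 'W'] [[395.3   0.  257.9]
 [  0.  395.3 189.2]
 [  0.    0.    1. ]]
dispenser [255. 224.] 0.8 [455.3   2.1   0. ] [447.3   1.4  79.3]
core [252. 229.] 0.54 [437.    9.6   0. ] [432.9  10.3  74.7]
core [297. 235.] 0.44 [ 419.3 -131.3    0. ] [ 416.2 -124.8   55.1]
core_mid [297. 234.] 0.45 [ 423.7 -131.7    0. ] [ 422.5 -130.5   -1.2]
core_mid [253. 225.] 0.41 [451.2   9.  
[... 1893 characters left out ...]
l_mid [365. 226.] 0.35 [ 682.8 -230.1    0. ] [ 654.6 -239.7   33. ]
tray [332. 301.] 0.83 [ 438.9 -272.8    0. ] [ 438.3 -274.2    2.5]
spindle_seat [235. 243.] 0.96 [445.1   7.6   0. ] [426.6  -7.8  29.1]
cover_hinge [264. 213.] 0.95 [567.5   7.5   0. ] [541.1 -12.4  37.8]
cover_hinge [335. 279.] 0.69 [ 495.  -250.5    0. ] [ 485.2 -253.5   15.6]
cover_hinge [236. 231.] 0.47 [476.6  28.3   0. ] [431.   -9.9  71.2]
cover_edge [277. 161.] 0.82 [758.2  96.9   0. ] [579.5 -23.5 192. ]
dropper_bottle [168. 214.] 0.64 [417.2 214.5   0. ] [401.6 192.   28.7]
strip_pot [142. 201.] 0.84 [412.8 306.4   0. ] [408.1 299.4   6.7]
petri_dish [337. 278.] 0.79 [ 499.2 -252.1   -0. ] [ 488.7 -256.5   18. ]
```

View pics/top.png

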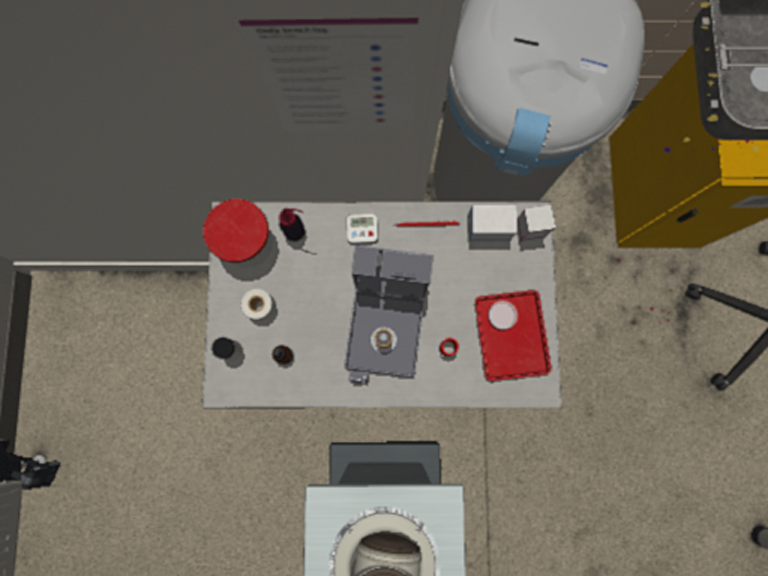

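View pics/scene.png

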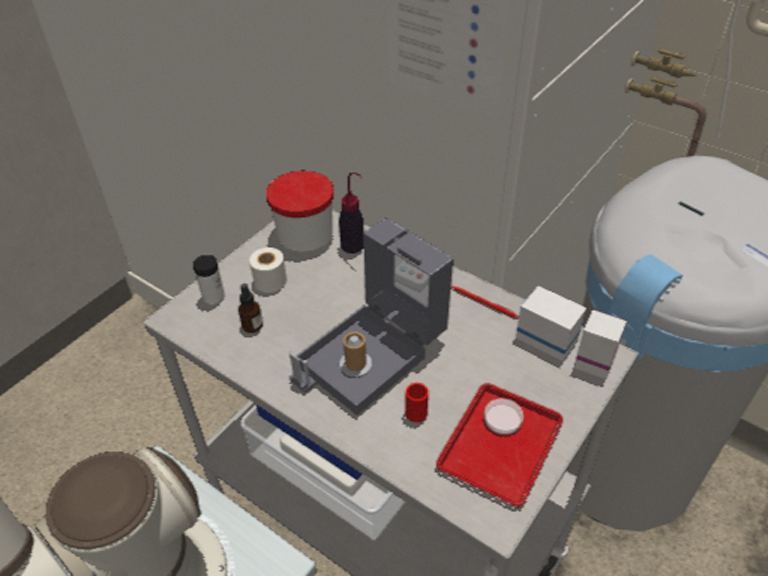

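The cardboard-brown tube on the spindle at top px (255,226) is the core. The look-alike at (298,232) is red and stands loose on the trolley, so it is not meant. The only white roll is at (171,203). I'll confirm with one crop and fit the poses from depth.

```bash
python3 - <<'E'
from h import *
np.set_printoptions(precision=1,suppress=True)
a=shot("top");b=shot("scene")
def rect(q):
    r=cv2.minAreaRect(q[:,:2].astype(np.float32));return [np.round(x,1) for x in r]
for n,p in (("top",a),("scene",b)):
    c=cloud(p).reshape(-1,3);c=c[~np.isnan(c[:,0])]
    def sel(x0,x1,y0,y1,z0,z1): return c[(c[:,0]>x0)&(c[:,0]<x1)&(c[:,1]>y0)&(c[:,1]<y1)&(c[:,2]>z0)&(c[:,2]<z1)]
    for nm,bx in dict(rim=(340,570,-100,110,24,36),core=(400,480,-30,45,66,85),roll=(470,560,190,290,54,64),tray=(340,570,-370,-180,10,20),cover=(500,640,-110,90,120,230),plate=(320,400,20,90,50,80),bottle=(370,450,150,230,30,110),pot=(380,480,260,350,60,95),red=(380,460,-170,-90,50,66)).items():
        q=sel(*bx)
        if len(q)>5: print(n,nm,len(q),rect(q),q.min(0),q.max(0),np.median(q,0))
x=cv2.resize(b["img"][150:290,120:320,::-1],None,fx=4,fy=4,interpolation=cv2.INTER_CUBIC);cv2.imwrite("pics/crop.png",x)
E
```

```text
top rim 432 [array([473.9,  -2. ]), array([144.1, 194.1]), np.float64(82.3)] [369.1 -82.9  24.7] [570.   81.1  36. ] [529.5 -14.   33.1]
top core 87 [array([444.5,   1.8]), array([34.2, 33. ]), np.float64(20.7)] [427.4 -13.5  66.1] [463.   19.2  80.1] [444.6   1.4  72.1]
top roll 254 [array([514.8, 258.7]), array([58.8, 58.7]), np.float64(88.9)] [485.5 229.3  54. ] [544.4 287.9  63.5] [515.7 258.9  58.1]
top tray 673 [array([ 455.8, -267.6]), array([179.7, 140.2]), np.float64(6.8)] [ 363.1 -343.6   10. ] [ 551. -190.   20.] [ 486.9 -254.6   15.3]
top cover 1002 [array([568.5, -15.1]), array([143.6,  55.3]), np.float64(82.3)] [531.5 -86.9 120.5] [602.8  59.4 207.1] [568.3 -18.1 193.6]
top plate 13 [array([364.8,  51.2]), array([ 4.9, 29.4]), np.float64(6.2)] [362.7  36.8  56.4] [368.6  66.1  77.2] [365.6  51.1  72.2]
top bottle 133 [array([414. , 207.2]), array([35.1, 36.5]), np.float64(88.8)] [395.9 189.7  30.4] [432.4 224.9 104.4] [411.5 203.1  55. ]
top pot 189 [array([423.7, 315.7]), array([40.9, 40. ]), np.float64(0.4)] [403.3 295.7  61.8] [444.2 335.8  93.2] [423.6 314.4  86.9]

[... 714 characters left out ...]
e cover 1560 [array([565.4, -18.6]), array([147.3,  58.2]), np.float64(82.7)] [527.5 -93.9 120.1] [601.4  57.4 206.2] [564.3 -29.2 190.9]
scene plate 59 [array([361.2,  48.6]), array([ 9.1, 32.5]), np.float64(11.2)] [357.3  33.   50.2] [368.2  65.4  76.7] [360.9  48.9  62.7]
scene bottle 273 [array([408.6, 202.3]), array([31.6, 37.1]), np.float64(40.2)] [391.5 185.4  30.1] [427.9 222.4 103.1] [406.4 198.8  54.5]
scene pot 251 [array([421.5, 311.8]), array([43.3, 41.6]), np.float64(44.0)] [400.1 290.9  60.1] [445.6 334.9  90.4] [416.6 306.   84.3]
scene red 107 [array([ 425.5, -134.8]), array([35.9, 32. ]), np.float64(35.2)] [ 407.2 -152.1   50.1] [ 444.2 -116.9   61.8] [ 426.  -134.7   55.7]
```

View pics/crop.png

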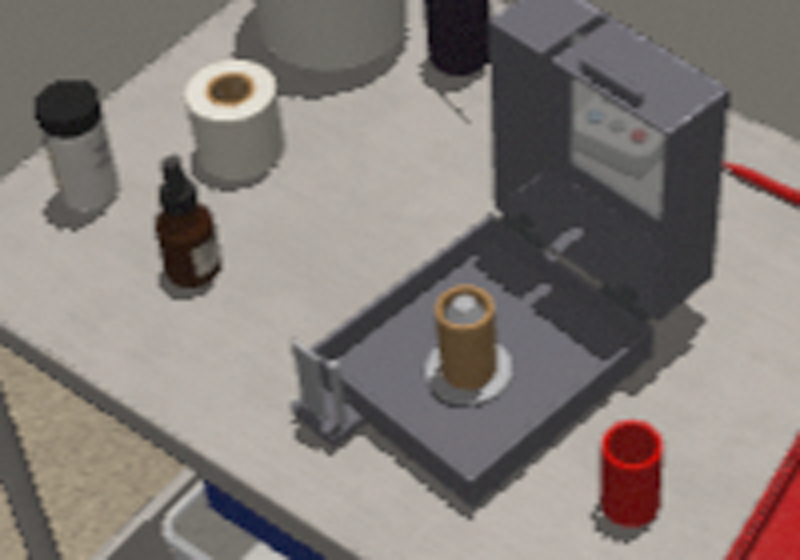

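The crop confirms it: the brown core stands on the spindle at crop (467,340), the red decoy is at (632,470), and the white roll is at (232,120). Next I move above the core and look from close up.

```bash
cat >> h.py <<'E'
def plan(x,y,z,ydeg=None,tip=154.7):
    s=read_state();M=T(s);g=M[:3,3]+M[:3,2]*tip
    d=M[:3,:3].T@(np.array([x,y,z])-g);r=0
    if ydeg is not None:
        t=M[:3,:3].T@[np.cos(np.radians(ydeg)),np.sin(np.radians(ydeg)),0]
        r=np.degrees(np.arctan2(-t[0],t[1]));r=(r+90)%180-90
    print("clock %.2f grip"%s["clock"],np.round(g,1),"w %.1f"%s["gripper_width"],"slide",np.round(d/1000,4),"roll",round(r,1),"F",np.round(s["contact_force"],1),"grasp",s["grasp_force"])
E
python3 -c "
from h import *
plan(425,0,200,82.3)"
```

```text
clock 1.40 grip [236.9 578.3 250. ] w 85.3 slide [0.3933 0.4639 0.05  ] roll -14.6 F [-0.4 -0.  -0. ] grasp 0.0
```

>>> carry_out([
  [0.393,0.464,0.05],
  [0.393,0.464,0.05],
  [0.393,0.464,0.05],
  [0.393,0.464,0.05],
  [0.393,0.464,0.05],
  [0.393,0.464,0.05],
  [0.393,0.464,0.05],
  [0.393,0.464,0.05],
], roll=[-14.6,-14.6,-14.6,-14.6,-14.6,-14.6,-14.6,-14.6], claw=[0.07,0.07,0.07,0.07,0.07,0.07,0.07,0.07])

```text
clock: 2.4
position: [390.9, 102.5, 364.2]
ee_rot: [0.998, -0.066, 0.001, -0.001]
contact_force: [1.2, -0.5, 0.5]
gripper_width: 70.2
grasp_force: 0.0
```

```bash
python3 -c "
from h import *
plan(425,0,200,82.3)"
```

```text
clock 2.40 grip [391.2 102.7 209.5] w 70.2 slide [0.0471 0.0973 0.0095] roll 0.1 F [ 1.2 -0.5  0.5] grasp 0.0
```

>>> carry_out([
  [0.047,0.097,0.0095],
  [0.047,0.097,0.0095],
  [0.047,0.097,0.0095],
  [0.047,0.097,0.0095],
], roll=[0,0,0,0], claw=[0.07,0.07,0.07,0.07])

```text
clock: 2.9
position: [424.4, 1.9, 354.3]
ee_rot: [0.998, -0.067, 0.0, -0.0]
contact_force: [-0.2, -0.6, 0.4]
gripper_width: 70.1
grasp_force: 0.0
```

```bash
python3 - <<'E'
from h import *
np.set_printoptions(precision=1,suppress=True)
p=shot("wrist");c=cloud(p)
print(p["W"])
for n in ["core","core_mid","spindle_seat"]:
    for r in place_of(p,n)[:2]:
        print(n,r["at"],r["conf"],[atz(p,r["at"],z)[:2] for z in (14,43)])
q=c.reshape(-1,3);q=q[(abs(q[:,0]-443)<30)&(abs(q[:,1])<30)]
for lo,hi in((64,75),(75,85)):
    k=q[(q[:,2]>lo)&(q[:,2]<hi)];print(len(k),k.mean(0),cv2.minEnclosingCircle(k[:,:2].astype(np.float32)),cv2.minAreaRect(k[:,:2].astype(np.float32)))
plan(444,1,56,82.3)
save(p,"w1.png",None,1.5)
E
```

```text
[[ -0.1   0.9   0.3 500. ]
 [ -1.   -0.1  -0.   -8.6]
 [ -0.   -0.3   1.  323.6]
 [  0.    0.    0.    1. ]]
core [256.0, 160.1] 0.93 [array([442.8,   0.3]), array([448.1,  -0.5])]
core [370.9, 157.6] 0.57 [array([ 428.5, -126.4]), array([ 435.2, -115.4])]
core_mid [383.2, 158.4] 0.76 [array([ 425.8, -140. ]), array([ 432.8, -127.7])]
core_mid [255.0, 167.8] 0.57 [array([434.3,   2.6]), array([440.4,   1.6])]
spindle_seat [255.9, 159.4] 0.7 [array([443.6,   0.3]), array([448.8,  -0.5])]
873 [443.7   1.3  70.4] ((442.7465515136719, 1.5252279043197632), 17.89422035217285) ((442.7798156738281, 1.4552841186523438), (34.16495895385742, 34.941986083984375), 80.92521667480469)
175 [443.    1.4  76.6] ((443.0400390625, 1.4414591789245605), 7.248158931732178) ((442.7745361328125, 1.329422950744629), (13.10923957824707, 13.804506301879883), 70.68538665771484)
clock 3.10 grip [424.4   3.  199.8] w 70.3 slide [ 0.  -0.   0.1] roll 0.2 F [ 0.4 -0.   0.3] grasp 0.0
```

View pics/w1.png

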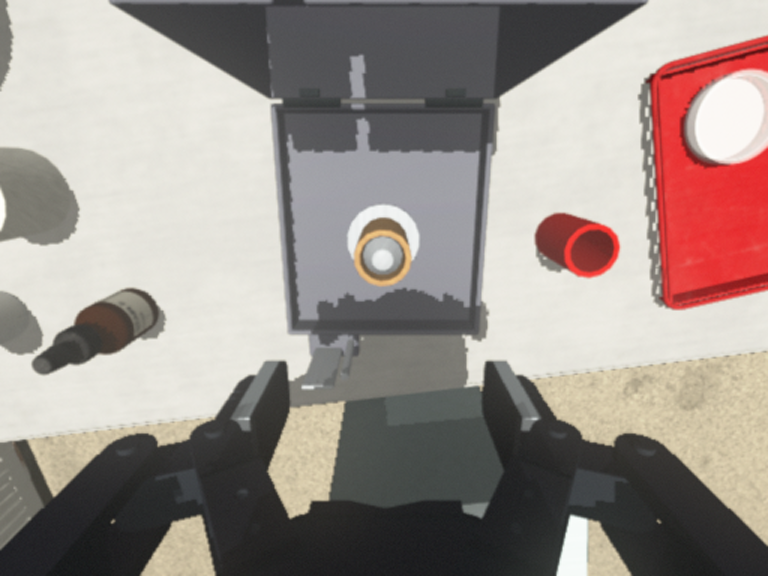

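The core's rim is at px (382,255) with the spindle tip inside it, the cover is square to the image, and the red tube is off to the right. I descend to just above the core.

>>> carry_out([
  [0.0186,-0.001,0],
  [0.0186,-0.001,0.05],
  [0.0186,-0.001,0.09],
  [0.0186,-0.001,0.09],
  [0.0186,-0.001,0.09],
], roll=[0,0,0,0,0], claw=[0.07,0.07,0.07,0.07,0.07])

```text
clock: 3.72
position: [443.8, 1.3, 265.6]
ee_rot: [0.998, -0.066, 0.001, -0.0]
contact_force: [0.4, -0.5, 0.8]
gripper_width: 70.1
grasp_force: 0.0
```

```bash
python3 - <<'E'
from h import *
plan(443,1.4,56,82.3)
P=[]
for i in range(6):
    get_image("top");P.append(read_state()["position"])
print(np.mean(P,0),np.std(P,0))
plan(443,1.4,56,82.3)
E
```

```text
clock 3.73 grip [444.2   1.3 110.9] w 70.1 slide [-0.0013  0.0001  0.0549] roll 0.1 F [ 0.4 -0.5  0.8] grasp 0.0
[443.4625151    0.83317091 265.73677965] [0.23694219 0.2093964  0.28207194]
clock 4.03 grip [443.5   0.7 110.5] w 70.2 slide [-0.0007 -0.0006  0.0545] roll 0.0 F [0.1 0.7 0.4] grasp 0.0
```

>>> carry_out([
  [-0.0005,-0.0005,0.03],
  [-0.0005,-0.0005,0.054],
  [-0.0005,-0.0005,0.054],
  [-0.0005,-0.0005,0.054],
  [-0.0005,-0.0005,0.054],
  [-0.0005,-0.0005,0.054],
  [-0.0005,-0.0005,0.054],
  [-0.0005,-0.0005,0.054],
], roll=[0,0,0,0,0,0,0,0], claw=[0.07,0.07,0.07,0.03,0.03,0.03,0.03,0.03])

```text
clock: 5.03
position: [443.0, 1.2, 211.6]
ee_rot: [0.998, -0.067, 0.001, -0.0]
contact_force: [-1.6, -0.9, 6.2]
gripper_width: 34.6
grasp_force: 59.7
```

>>> carry_out([
  [0,0,-0.02],
  [0,0,-0.06],
  [0,0,-0.1],
  [0,0,-0.13],
  [0,0,-0.13],
  [0,0,-0.13],
], roll=[0,0,0,0,0,0], claw=[0.03,0.03,0.03,0.03,0.03,0.03])

```text
clock: 5.78
position: [442.0, 0.9, 339.9]
ee_rot: [0.998, -0.067, -0.0, -0.0]
contact_force: [0.1, -1.0, -1.3]
gripper_width: 34.6
grasp_force: 60.3
```

```bash
python3 -c "
from h import *
plan(411,-274,150,97)"
```

```text
clock 5.78 grip [441.9   0.9 185.2] w 34.6 slide [0.0063 0.2766 0.0351] roll -14.7 F [ 0.1 -1.  -1.3] grasp 60.347956493496895
```

>>> carry_out([
  [0.006,0.06,0],
  [0.006,0.12,0],
  [0.006,0.18,0],
  [0.006,0.24,0],
  [0.006,0.277,0],
  [0.006,0.277,0.05],
  [0.006,0.277,0.1],
  [0.006,0.277,0.11],
], roll=[0,-10,-14.7,-14.7,-14.7,-14.7,-14.7,-14.7], claw=[0.03,0.03,0.03,0.03,0.03,0.03,0.03,0.03])

```text
clock: 6.78
position: [409.7, -274.0, 226.4]
ee_rot: [0.998, 0.061, -0.005, -0.002]
contact_force: [-0.5, -0.6, 0.1]
gripper_width: 34.8
grasp_force: 60.4
```

```bash
python3 - <<'E'
from h import *
p=shot("top");s=shot("scene")
for n,q in(("t",p),("s",s)):
    for r in place_of(q,"core")[:3]: print(n,r["at"],r["conf"],atz(q,r["at"],35))
plan(411,-274,47,97)
E
```

```text
t [164.5, 163.2] 0.27 [643.02322153 286.97123946  35.        ]
s [276.5, 277.2] 0.87 [ 399.6626118  -148.73835435   35.        ]
s [327.1, 305.9] 0.71 [ 401.99388937 -279.54571803   35.        ]
s [169.8, 216.2] 0.67 [395.0605457  178.22079946  35.        ]
clock 6.97 grip [ 412.6 -274.5   76.7] w 34.9 slide [-0.0016 -0.0008  0.0297] roll 0.1 F [-0.2 -0.1  0.8] grasp 60.37320725619793
```

>>> carry_out([
  [0,0,0.02],
  [0,0,0.03],
  [0,0,0.03],
  [0,0,0.03],
  [0,0,0.03],
  [0,0,0.03],
  [0,0,0.0],
  [0,0,-0.06],
], roll=[0,0,0,0,0,0,0,0], claw=[0.03,0.03,0.03,0.065,0.065,0.065,0.065,0.065])

```text
clock: 7.98
position: [410.8, -274.1, 289.3]
ee_rot: [0.998, 0.061, -0.003, -0.001]
contact_force: [1.6, -1.3, 0.2]
gripper_width: 64.9
grasp_force: 0.0
```

>>> carry_out([
  [0,0,-0.06],
  [0,0,-0.06],
  [0,0,-0.06],
], roll=[0,0,0], claw=[0.083,0.083,0.083])

```text
clock: 8.35
position: [410.9, -274.1, 350.0]
ee_rot: [0.998, 0.061, 0.0, -0.0]
contact_force: [-0.2, 0.3, -0.4]
gripper_width: 83.3
grasp_force: 0.0
```

```bash
python3 - <<'E'
from h import *
p=shot("scene");save(p,"s2.png",(150,130,400,350),2.4)
w=shot("wrist");c=cloud(w).reshape(-1,3);k=c[(c[:,2]>50)&(c[:,2]<70)&(abs(c[:,0]-411)<35)&(abs(c[:,1]+274)<30)]
print(len(k),k.mean(0) if len(k) else 0)
plan(514,258,205,90)
E
```

```text
557 [ 411.70041828 -274.12539451   58.57715861]
clock 8.45 grip [ 410.5 -273.9  194.1] w 83.3 slide [ 0.1676 -0.5153 -0.0106] roll 7.0 F [-0.6  0.1  0.1] grasp 0.0
```

View pics/s2.png

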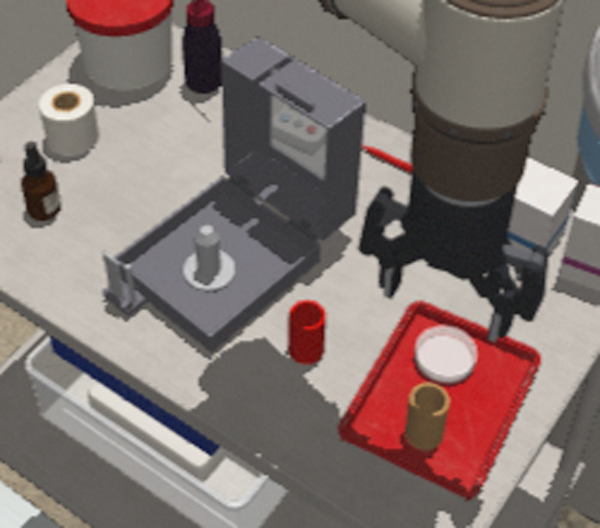

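The core stands upright in the near half of the tray, at crop px (427,415), and the spindle is bare. Next is the roll.

>>> carry_out([
  [0.02,-0.06,-0.01],
  [0.04,-0.12,-0.01],
  [0.06,-0.18,-0.01],
  [0.08,-0.24,-0.01],
  [0.1,-0.3,-0.01],
  [0.12,-0.36,-0.01],
  [0.138,-0.42,-0.01],
  [0.155,-0.475,-0.01],
], roll=[0,5,10,14.7,14.7,14.7,14.7,14.7], claw=[0.083,0.083,0.083,0.083,0.083,0.083,0.083,0.083])

```text
clock: 9.45
position: [507.0, 217.8, 358.4]
ee_rot: [0.998, -0.067, -0.001, 0.001]
contact_force: [1.6, 0.1, -0.1]
gripper_width: 83.1
grasp_force: 0.0
```

```bash
python3 - <<'E'
from h import *
w=shot("wrist");w=shot("wrist");c=cloud(w).reshape(-1,3);k=c[(c[:,2]>53)&(c[:,2]<63)&(abs(c[:,0]-514)<45)&(abs(c[:,1]-258)<45)]
print(len(k),k.mean(0),cv2.minEnclosingCircle(k[:,:2].astype(np.float32)),cv2.minAreaRect(k[:,:2].astype(np.float32)))
(x,y),_=cv2.minEnclosingCircle(k[:,:2].astype(np.float32))
plan(x,y,100,82.3)
E
```

```text
2344 [514.44787398 259.08776167  57.94462572] ((513.0617065429688, 259.5716552734375), 30.882898330688477) ((513.2002563476562, 259.4764404296875), (60.56133270263672, 61.027503967285156), 16.691696166992188)
clock 9.55 grip [507.8 220.5 203.2] w 83.1 slide [ 0.0004 -0.0396  0.1031] roll 0.3 F [-1.1 -1.4 -0.3] grasp 0.0
```

>>> carry_out([
  [0.0005,-0.039,0.04],
  [0.0005,-0.039,0.09],
  [0.0005,-0.039,0.09],
  [0.0005,-0.039,0.09],
  [0.0005,-0.039,0.09],
], roll=[0,0,0,0,0], claw=[0.0854,0.0854,0.0854,0.0854,0.0854])

```text
clock: 10.18
position: [513.5, 254.2, 272.4]
ee_rot: [0.998, -0.067, 0.002, -0.001]
contact_force: [0.5, 0.0, 0.1]
gripper_width: 85.3
grasp_force: 0.0
```

```bash
python3 - <<'E'
from h import *
w=shot("wrist");c=cloud(w).reshape(-1,3);k=c[(c[:,2]>53)&(c[:,2]<63)&(abs(c[:,0]-514)<40)&(abs(c[:,1]-258)<40)]
print(len(k),cv2.minAreaRect(k[:,:2].astype(np.float32)))
plan(513.1,259.5,38,82.3)
E
```

```text
4539 ((513.0663452148438, 259.3992614746094), (60.923484802246094, 61.13589859008789), 89.81035614013672)
clock 10.22 grip [513.8 254.6 117.7] w 85.1 slide [-0.0016 -0.0046  0.0797] roll 0.0 F [0.1 0.3 0.8] grasp 0.0
```

>>> carry_out([
  [-0.001,-0.0045,0.0],
  [-0.001,-0.0045,0.05],
  [-0.001,-0.0045,0.079],
  [-0.001,-0.0045,0.079],
  [-0.001,-0.0045,0.079],
  [-0.001,-0.0045,0.079],
  [-0.001,-0.0045,0.079],
  [-0.001,-0.0045,0.079],
], roll=[0,0,0,0,0,0,0,0], claw=[0.0854,0.0854,0.0854,0.0854,0.05,0.05,0.05,0.05])

```text
clock: 11.22
position: [513.2, 259.5, 193.6]
ee_rot: [0.998, -0.067, 0.002, -0.001]
contact_force: [-0.4, 0.5, 6.0]
gripper_width: 61.6
grasp_force: 65.8
```

>>> carry_out([
  [0,0,0],
  [0,0,-0.02],
  [0,0,-0.06],
  [0,0,-0.11],
  [0,0,-0.14],
  [0,0,-0.14],
  [0,0,-0.14],
], roll=[0,0,0,0,0,0,0], claw=[0.05,0.05,0.05,0.05,0.05,0.05,0.05])

```text
clock: 12.1
position: [511.8, 258.4, 330.1]
ee_rot: [0.998, -0.067, -0.001, 0.0]
contact_force: [-0.4, 0.2, -1.3]
gripper_width: 61.8
grasp_force: 65.8
```

```bash
python3 -c "
from h import *
plan(443,1.4,178,82.3)"
```

```text
clock 12.10 grip [511.5 258.3 175.4] w 61.8 slide [-0.0334  0.2638 -0.0022] roll -0.0 F [-0.4  0.2 -1.3] grasp 65.75283922255039
```

>>> carry_out([
  [-0.008,0.06,0],
  [-0.016,0.12,0],
  [-0.024,0.18,0],
  [-0.031,0.23,0],
  [-0.0335,0.264,0],
  [-0.0335,0.264,0],
  [-0.0335,0.264,0.03],
  [-0.0335,0.264,0.04],
], roll=[0,0,0,0,0,0,0,0], claw=[0.05,0.05,0.05,0.05,0.05,0.05,0.05,0.05])

```text
clock: 13.1
position: [443.4, 1.8, 289.0]
ee_rot: [0.998, -0.067, -0.002, 0.001]
contact_force: [-0.6, -0.4, -0.9]
gripper_width: 61.5
grasp_force: 66.0
```

```bash
python3 - <<'E'
from h import *
p=shot("scene");p=shot("scene");save(p,"s3.png",(170,130,320,300),3.5)
t=shot("top");P=[T(read_state())[:3,3]]
for i in range(4): get_image("top");P.append(read_state()["position"])
print(np.mean(P,0));plan(443,1.4,53,82.3)
E
```

```text
[444.41002612   2.1239446  291.51299211]
clock 13.45 grip [444.6   2.1 137.2] w 61.4 slide [-0.0016  0.0009  0.0842] roll 0.1 F [ 0.2 -0.1 -1.7] grasp 66.07877098023891
```

View pics/s3.png

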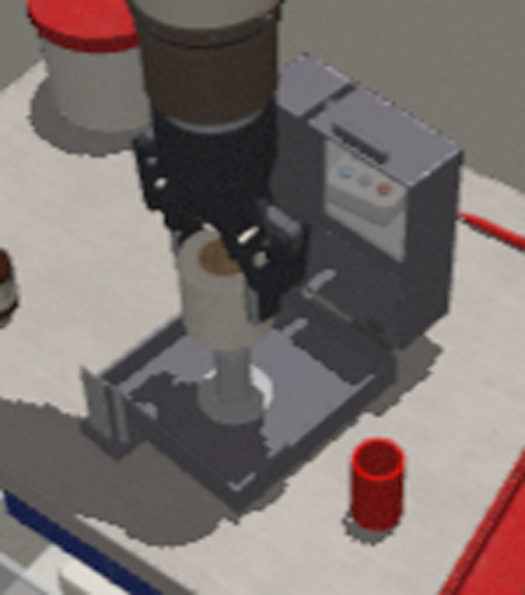

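The roll hangs over the spindle at crop (230,300) with the spindle just below it. I apply a small correction, then lower in steps.

>>> carry_out([
  [-0.0013,0.0009,0],
  [-0.0013,0.0009,0.01],
  [-0.0013,0.0009,0.02],
  [-0.0013,0.0009,0.03],
  [-0.0013,0.0009,0.04],
  [-0.0013,0.0009,0.04],
], roll=[0,0,0,0,0,0], claw=[0.05,0.05,0.05,0.05,0.05,0.05])

```text
clock: 14.2
position: [442.4, 0.9, 250.2]
ee_rot: [0.998, -0.067, -0.001, 0.0]
contact_force: [1.1, 0.5, -1.0]
gripper_width: 61.2
grasp_force: 66.1
```

```bash
python3 - <<'E'
from h import *
P=[]
for i in range(4): get_image("top");P.append(read_state()["position"])
print(np.mean(P,0));plan(443,1.4,53,82.3)
E
```

```text
[442.74836258   1.01915255 251.19742237]
clock 14.40 grip [442.9   1.1  96.8] w 61.4 slide [ 0.     -0.0003  0.0438] roll 0.0 F [ 0.2 -0.1 -1.3] grasp 66.07335638254881
```

>>> carry_out([
  [0,0,0.015],
  [0,0,0.03],
  [0,0,0.038],
  [0,0,0.042],
  [0,0,0.042],
], roll=[0,0,0,0,0], claw=[0.05,0.05,0.05,0.05,0.05])

```text
clock: 15.02
position: [442.7, 1.0, 209.3]
ee_rot: [0.998, -0.067, 0.0, -0.0]
contact_force: [-0.8, 0.4, -2.7]
gripper_width: 61.6
grasp_force: 66.1
```

>>> carry_out([
  [0,0,0.0015],
  [0,0,0.0015],
  [0,0,0.0015],
  [0,0,0.0015],
  [0,0,0.0015],
  [0,0,0.0015],
], roll=[0,0,0,0,0,0], claw=[0.05,0.05,0.085,0.085,0.085,0.085])

```text
clock: 15.78
position: [442.7, 1.0, 207.8]
ee_rot: [0.998, -0.067, 0.0, -0.0]
contact_force: [0.4, -1.1, -0.6]
gripper_width: 84.8
grasp_force: 0.0
```

>>> carry_out([
  [0,0,-0.02],
  [0,0,-0.06],
  [0,0,-0.12],
  [0,0,-0.15],
  [-0.05,0,-0.15],
  [-0.05,0,-0.15],
], roll=[0,0,0,0,0,0], claw=[0.085,0.085,0.085,0.085,0.085,0.085])

```text
clock: 16.52
position: [390.1, 7.1, 357.8]
ee_rot: [0.998, -0.067, -0.0, -0.0]
contact_force: [1.2, -0.4, -0.1]
gripper_width: 84.9
grasp_force: 0.0
```

```bash
python3 - <<'E'
from h import *
np.set_printoptions(precision=1,suppress=True)
w=shot("wrist");w=shot("wrist");c=cloud(w).reshape(-1,3);k=c[(c[:,2]>66)&(c[:,2]<75.5)&(abs(c[:,0]-443)<40)&(abs(c[:,1])<40)]
print(len(k),np.median(k,0),cv2.minAreaRect(k[:,:2].astype(np.float32)))
b=shot("scene");c=cloud(b).reshape(-1,3);save(b,"s4.png",(170,130,320,300),3.5)
k=c[(c[:,0]>500)&(c[:,0]<640)&(c[:,1]>-110)&(c[:,1]<90)&(c[:,2]>60)&(c[:,2]<230)]
u=np.array([.991,-.134]);print("cover profile own-x about spindle at heights")
d=(k[:,:2]-[443,1.4])@u
for z in range(60,220,15):
    m=abs(k[:,2]-z)<7
    if m.any(): print(z,d[m].min(),d[m].max(),m.sum())
plan(443,1.4,200,82.3)
print(read_state()["joints"].round(3))
E
```

```text
3328 [444.   1.  72.] ((442.07171630859375, 1.0736274719238281), (60.58976364135742, 60.75458526611328), 36.487056732177734)
cover profile own-x about spindle at heights
60 95.20469828200196 148.80376896955022 112
75 94.49340322647811 148.00030712426448 226
90 93.70854209459438 149.64644109143322 232
105 94.10263604273923 149.09651420099803 237
120 94.05544947860507 150.71912745368274 248
135 95.0297719155016 151.0768664614867 135
150 96.16819876473964 150.14656189061682 116
165 96.85751518154612 150.17605223936204 101
180 95.52598600986246 151.36720157135164 93
195 96.33385585449045 153.74132038683055 916
210 100.26861933973956 104.75070737876952 11
clock 16.68 grip [393.5   7.8 203.3] w 85.0 slide [ 0. -0.  0.] roll 0.0 F [-0.7  0.4 -0.5] grasp 0.0
[ 0.4  0.  -0.6  0.  -1.   1. ]
```

View pics/s4.png

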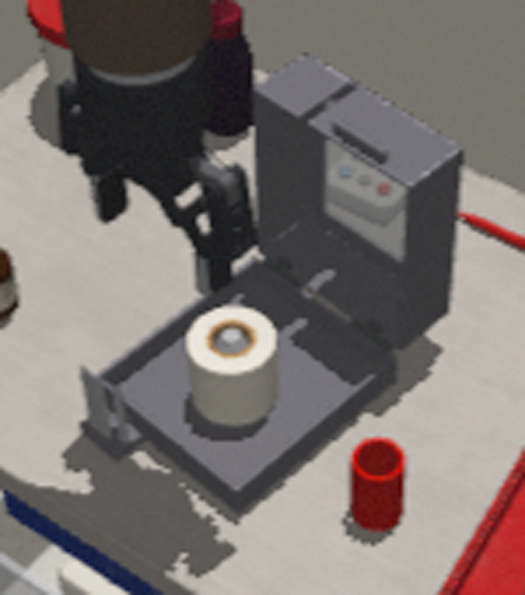

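The roll sits on its seat with its top at z 72 and its axis within 1 mm, and the spindle tip shows in the bore at crop (232,340). Now for the cover: close the fingers, rise, pass over it and come down behind it.

>>> carry_out([
  [0,0,-0.06],
  [0,0,-0.08],
  [0.05,0,-0.08],
  [0.11,0,-0.08],
  [0.17,0,-0.08],
  [0.22,0,-0.08],
  [0.23,0,-0.08],
  [0.23,0,-0.08],
], roll=[0,0,0,0,0,0,0,0], claw=[0,0,0,0,0,0,0,0])

```text
clock: 17.68
position: [621.8, -23.3, 436.2]
ee_rot: [0.998, -0.067, -0.001, 0.0]
contact_force: [-1.1, 0.2, -0.1]
gripper_width: -0.1
grasp_force: 0.0
```

```bash
cat >> h.py <<'E'
U=np.array([.991,-.134]);V=np.array([.134,.991])
def hinge():
    s=read_state();M=T(s);g=M[:3,3]+M[:3,2]*173;d=g[:2]-[443,1.4]
    print("tip rel hinge x %.1f y %.1f z(abs) %.1f"%(d@U-94,d@V,g[2]),"F",np.round(s["contact_force"],1),"t %.2f"%s["clock"],"w %.1f"%s["gripper_width"])
E
python3 -c "
from h import *
get_image('top');get_image('top');hinge();plan(443,1.4,200,82.3)"
```

```text
tip rel hinge x 85.0 y -0.5 z(abs) 264.7 F [0.1 0.7 0.5] t 17.77 w -0.1
clock 17.77 grip [620.3 -23.1 283. ] w -0.1 slide [-0.1789 -0.0006  0.0831] roll 0.0 F [0.1 0.7 0.5] grasp 0.0
```

>>> carry_out([
  [0,0,0.05],
  [0,0,0.1],
  [0,0,0.1],
  [-0.01,0,0.1],
  [-0.015,0,0.1],
  [-0.02,0,0.1],
], roll=[0,0,0,0,0,0], claw=[0,0,0,0,0,0])

```text
clock: 18.52
position: [601.4, -20.2, 340.4]
ee_rot: [0.998, -0.067, 0.003, -0.0]
contact_force: [3.1, -0.6, 1.7]
gripper_width: -0.1
grasp_force: 1.2
```

```bash
python3 -c "
from h import *
hinge();get_image('top');hinge()"
```

```text
tip rel hinge x 67.0 y 0.1 z(abs) 167.4 F [ 3.1 -0.6  1.7] t 18.52 w -0.1
tip rel hinge x 66.5 y -0.0 z(abs) 167.2 F [1.5 0.1 1. ] t 18.57 w -0.2
```

>>> carry_out([
  [-0.018,0,-0.004],
  [-0.036,0,-0.006],
  [-0.054,0,-0.007],
  [-0.072,0,-0.006],
  [-0.09,0,-0.003],
  [-0.1,0,0],
  [-0.108,0,0.003],
  [-0.108,0,0.003],
], roll=[0,0,0,0,0,0,0,0], claw=[0,0,0,0,0,0,0,0])

```text
clock: 19.58
position: [493.7, -6.0, 334.4]
ee_rot: [0.998, -0.067, -0.001, 0.0]
contact_force: [0.0, 0.2, 0.4]
gripper_width: 0.2
grasp_force: 0.0
```

```bash
python3 - <<'E'
from h import *
hinge()
b=shot("scene");save(b,"s5.png",(170,100,320,300),2.9);hinge()
E
```

```text
tip rel hinge x -43.0 y -0.6 z(abs) 161.4 F [0.  0.2 0.4] t 19.57 w 0.2
tip rel hinge x -42.8 y -0.6 z(abs) 161.3 F [-0.3 -0.1  0.9] t 19.62 w 0.1
```

View pics/s5.png

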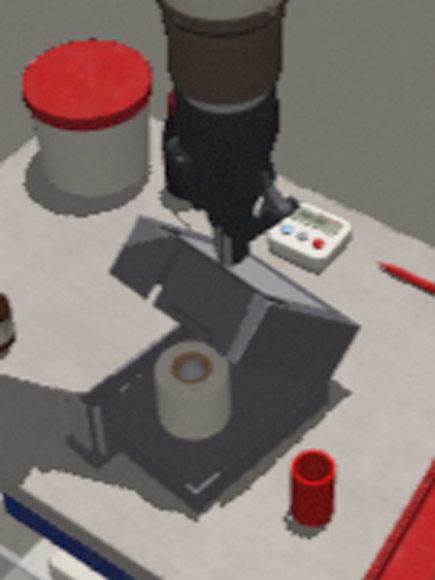

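The cover has come down to about 45° and the finger is on its top face at crop (235,250). I follow the arc down.

>>> carry_out([
  [-0.017,0,0.009],
  [-0.032,0,0.018],
  [-0.046,0,0.031],
  [-0.058,0,0.044],
  [-0.068,0,0.059],
  [-0.074,0,0.07],
  [-0.076,0,0.076],
  [-0.076,0,0.077],
], roll=[0,0,0,0,0,0,0,0], claw=[0,0,0,0,0,0,0,0])

```text
clock: 20.62
position: [418.8, 4.2, 258.3]
ee_rot: [0.998, -0.067, -0.001, 0.001]
contact_force: [-7.3, 0.8, 15.2]
gripper_width: 0.2
grasp_force: 7.9
```

```bash
python3 -c "
from h import *
hinge();get_image('top');hinge()"
```

```text
tip rel hinge x -118.7 y -0.8 z(abs) 85.3 F [-7.3  0.8 15.2] t 20.62 w 0.2
tip rel hinge x -118.7 y -0.8 z(abs) 85.4 F [-5.   0.6 10. ] t 20.68 w -0.1
```

>>> carry_out([
  [0,0,0.001],
  [0,0,0.001],
  [0,0,0.001],
  [0,0,-0.03],
  [0,0,-0.08],
  [0,0,-0.14],
  [0,0,-0.18],
  [0,0,-0.18],
], roll=[0,0,0,0,0,0,0,0], claw=[0,0,0,0,0,0,0,0])

```text
clock: 21.68
position: [419.5, 4.2, 441.2]
ee_rot: [0.998, -0.067, 0.004, -0.002]
contact_force: [0.7, 0.6, -1.3]
gripper_width: -0.1
grasp_force: 0.0
```

```bash
python3 - <<'E'
from h import *
np.set_printoptions(precision=1,suppress=True)
hinge();b=shot("scene");save(b,"s6.png",(120,100,400,350),2.1)
w=shot("wrist")
for nm,q in (("s",b),("w",w)):
    c=cloud(q).reshape(-1,3);d=(c[:,:2]-[443,1.4])@U-94;e=(c[:,:2]-[443,1.4])@V
    for lo in (-160,-140,-40,-20):
        m=(d>lo)&(d<lo+15)&(abs(e)<70)&(c[:,2]>60);print(nm,lo,np.median(c[m,2]),np.percentile(c[m,2],95),m.sum())
hinge()
E
```

```text
tip rel hinge x -116.3 y 0.3 z(abs) 268.2 F [ 0.7  0.6 -1.3] t 21.68 w -0.1
s -160 521.8190871501214 616.7364101826668 2748
s -140 424.6552842884139 624.4767287225034 2358
s -40 84.42337316479427 86.95580262245234 255
s -20 85.24233042449777 87.88873479173279 256
w -160 86.04538246927234 87.20288718459392 1311
w -140 320.1490302216765 336.831997462718 3672
w -40 85.33357880892964 86.8217558742664 1808
w -20 86.1296884396117 87.40171819248027 2072
tip rel hinge x -118.5 y -0.5 z(abs) 264.4 F [-0.  -0.3  0.3] t 21.77 w -0.2
```

View pics/s6.png

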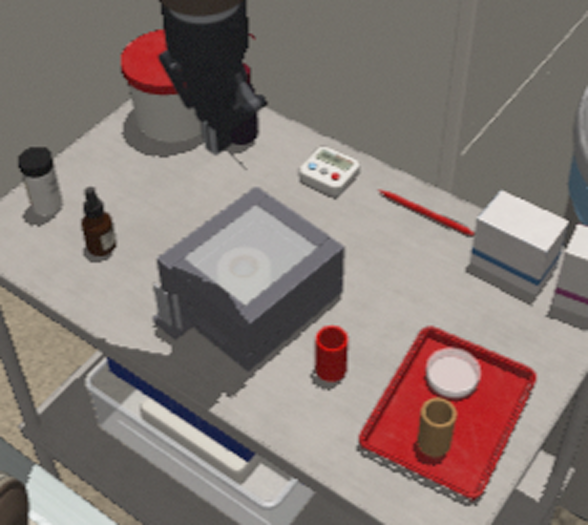

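The cover lies level, with its front and back both at z 86. The roll shows under the pane at (245,265), the core stands in the tray at (437,430), and the arm is clear. Handing in.

```bash
python3 -c "
from bench import *
print(job_done())"
```

```text
the job is handed in; nothing more can be done
None
```

The job is handed in, with no verdict returned: the last pictures show the core standing in the tray, the roll down on its seat, the cover shut, and no sign of bystanders being disturbed.

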